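Seat the glass stage insert of a stereo microscope and clip it down

ROBOT

A 6-joint arm with a two-finger parallel gripper is mounted at the origin on the work surface. World frame = base frame: x ahead of the robot, y to its left, z up, the work surface at z = 0. Lengths are in m, angles in degrees, forces in N, time in s.
With the tool pointing down it reaches from about 0.325 to 0.775 m from the base axis. Payload 5.5 kg.
Tool frame: the origin (TCP) lies at the very end of the fingers, on their centre line; the grasp point (between the pads) lies 19 mm behind it; z points along the fingers, y is the line along which they close (so a half turn about z gives the same grasp; the last joint's range is limited). The gripper opens to 88 mm and grips with 3 to 60 N. Pads are 20 mm wide; open, the fingers measure 115 mm over their backs; the gripper's body (75 mm by 178 mm) begins 61 mm behind the grasp point.
Start: joints at [63.214, 5.22, 70.514, -0, 104.267, -3.249], TCP at [0.24, 0.55, 0.223] pointing down, gripper open.
Joint ranges: [-164.24, 164.24], [-49.07, 125.15], [9.68, 141.18], [-86.29, 266.29], [3.28, 154.24], [-151.56, 151.56]. Speed limits (degrees/s): [147.25, 147.25, 172.46, 180, 180, 180].

INTERFACE

Orientations are given as a 3x3 rotation matrix whose columns are the frame's x, y, z axes.
In Python, from bench import manip gives the robot as it stands. The module is installed in compiled form; this text tells all that it offers.
- The arm moves only by the shell command python3 -m crank 'ROWS' [FORCE]. ROWS is JSON, one flat list of numbers, 5 for each row, row after row: the opening, from 0 (shut) to 1 (fully open), then the shift along the world's x, y, z in m, then the turn about the world's z in rad. In form: [hand, dx, dy, dz, twist, hand, dx, dy, dz, twist, ...]. A call has 1 to 10 rows; each row shifts and turns the commanded pose from where the row before left it; what a row does not reach is not made up. A row lasts 1/12 s, in which the tool goes at most 41.7 mm and 7.16 degrees, less where a joint would pass 70% of its speed; a pose out of reach is approached as far as the arm can. A call is refused whole if a number of a shift passes 0.0417 or a number of a turn 0.125, either way. A call with a gripper value outside its range is refused whole. The fingers move at their own pace and stop on an object; FORCE is the grip in N (left out, the last holds). Time passes only in rows, so rows that do not move let the fingers close. It gives the time, the measured TCP pose, the force, the opening and the grip force at its end, in the units of the state.
- manip.sense(): the state, without advancing time (a new reading comes with each control period).
- manip.read_camera(name): name is "scene" or "top" or "wrist"; returns a dict with "pixels" (480x640x3 uint8, red, green, blue), "intrinsics" (3x3 intrinsics, pixels), "D" ([k1, k2, p1, p2, k3] as OpenCV has them; the pictures are not rectified), "R" (3x3) and "t" (3): a world point X has camera coordinates R X + t. Camera axes: x right, y down, z forward; pixel columns grow to the right and rows downward; lengths in m; the calibration is good to about 2 mm. A picture is of the moment at which its call begins. There is no depth.
- manip.job_done(): hands the job in; it is judged then, once.
The state is a dict: "t": time; "joints": joint angles; "joint_velocities": joint speeds; "joint_torque": joint torques, N m; "tcp_pos": TCP position; "eef_rot": TCP orientation; "force": force on the tool from outside, world axes, zero at the start; "moment": the same for the moment, N m; "finger_gap": finger opening in m; "finger_force": force on a finger pad.
Only numpy, scipy, OpenCV 4.12 (cv2) and the standard library are available. Lean on these libraries where they do the work, as an engineer would, in place of code of your own. Each camera call takes 0.05 s, during which the arm holds its last target. There are 200 camera calls.

TASK

Fit the round glass stage insert (clear glass in a black ring, lying on the grey-blue mat) into the shallow recess of the stereo microscope's stage: slide it gently over the stage until you feel it drop fully home, then swing the stage clip right over it and let go. The insert is glass, so do not drop it or press it hard on the stage (keep well under 25 N), and leave the other things on the bench and the swung-aside microscope head alone.

Things in the scene. Friction and masses are not known exactly. Their poses are not given: they have to be found in the camera images.
- insert_mid (a point): Centre (half-way up) of the glass stage insert: a flat round disc, 56 mm in diameter and 10 mm thick, clear glass in a black metal ring, about 70 g; its z axis is the disc's axis. It lies flat on a 2 mm grey-blue rubber mat on the bench.
- base: Base of the stereo microscope, fixed: a white casting 210 x 290 mm, its top 50 mm above the bench. Origin on the bench under the middle of the stage; x points away from the robot's side, y left, z up; it spans x -105 to 105, y -185 to 105 mm. On it lies the XY stage: a dark square plate 120 x 120 mm, its flat top 64 mm above the bench, with a round recess at the plate's centre.
- column (a point): Foot of the steel column, 155 mm to the right (base -y) and 30 mm behind (base +x) the middle of the stage, 50 mm above the bench. The column is 28 mm thick and reaches 400 mm above the bench.
- stage_mid (a point): Middle of the stage's travel at the level of its flat top; axes as the base. The recess (59 mm across, 3 mm deep, sharp edge, white window in its floor) was left off it by up to 6 mm either way along base x and up to 6 mm along y: not measured. The stage is stiff and stays there. Insert's centre above the bench: 69 mm lying on the stage, 66 mm seated (7 mm proud).
- clip (a joint): Angle of the stage clip, a steel strip 12 x 3 x 74 mm that swings level about a post: 0 = over the stage, pointing along base -y, at a stop; grows to 1.7 rad as it swings to the robot's side (1.57 = along base -x). Stays where left; takes 1.5 N at its knob. Its underside is 8.5 mm over the stage's flat top: it passes 1.5 mm over a seated insert but hits one not seated.
- clip_pivot (a point): Pivot of the clip, 88 mm to the left (base +y) of stage_mid, at the strip's underside, 72.5 mm above the bench, axes as the base.
- clip_knob (a point): Middle of the clip's black thumb knob: an upright cylinder 12 mm thick and 22 mm tall standing on the strip, 42 mm from the pivot along the strip. This point is 86.5 mm above the bench, the knob's top 97.5 mm, its foot 75.5 mm.
- head: The microscope's head on its swing arm, fixed, swung aside to the right (base -y) of the column; origin on the column's axis 275 mm above the bench. It fills heights from 185 to 420 mm, out to about 290 mm from the column. Not to be touched.
- contrast_plate: Bystander: solid white plastic disc, 50 mm in diameter, 6 mm thick, on the mat; origin at the centre of its underside.
- eyepiece: Bystander: spare eyepiece standing on the mat, 40 mm in diameter, 46 mm tall, steel below and black above; origin at the centre of its underside.
- flask: Bystander: glass conical flask, 84 mm wide, 122 mm tall; origin at the centre of its underside.
- petri: Bystander: closed petri dish, 90 mm in diameter, 16 mm tall; origin at the centre of its underside.
- beaker: Bystander: glass beaker, 68 mm in diameter, 85 mm tall; origin at the centre of its underside.
- rack: Bystander: aluminium test-tube rack with five tubes, 75 x 200 mm, 145 mm tall; origin at the centre of its underside.
- wash_bottle: Bystander: white wash bottle with red cap, 72 mm in diameter, 200 mm tall; origin at the centre of its underside.

How it is judged (in metres and radians):
On the way, in this order (a step that is already met when the one before it is completed fails the run):
1. the insert lies fully home and level in the stage's recess, the clip still swung clear (z of insert_mid in the frame of base between 0.0645 and 0.0668 m and angle between insert_mid's own z axis and vertical below 0.035 rad and horizontal distance between insert_mid and stage_mid below 0.02 m and value of joint clip above 0.8 rad), for 0.2 s.
2. the stage clip is swung over the seated insert (value of joint clip below 0.25 rad and z of insert_mid in the frame of base between 0.0645 and 0.0668 m and angle between insert_mid's own z axis and vertical below 0.035 rad and horizontal distance between insert_mid and stage_mid below 0.02 m), for 0.2 s.
At the end, for the whole second after the job is handed in: The insert lies level (within 2 degrees) and fully home in the stage's recess, its centre less than 66.8 mm above the bench (66 when seated, 69 when only lying on the stage) and within 20 mm of the middle of the stage; the clip is within 0.25 rad of fully over it; all is at rest and let go (all of step 2 and linear speed of insert below 0.02 m/s); the robot touches nothing.
It fails at once if the insert is pressed or dropped on the microscope with more than 25 N (contact force between insert and base above 25 N).
It fails at once if a bystander is moved by more than 30 mm (distance of any of contrast_plate, eyepiece, flask, petri, beaker, rack, wash_bottle from where it was at the start of the episode above 0.03 m).
It fails at once if the robot or the insert pushes the microscope head with more than 5 N (contact force between any of the arm, the fingers, insert and head above 5 N).
It also fails if it takes over 72 s, if anything falls off the work surface, if the arm or the gripper's body presses on something with over 40 N, if the wrist force passes 120 N, or if a joint passes its speed limit or range.

## Working session

There is one attempt and no reset: what is moved stays moved. The work goes in short steps, Python scripts to look and compute and a shell command to move; the robot and the scene stay as the last step left them, time stands still between calls to the robot, and variables do not carry over. Pictures are saved under pics/ and viewed, at most 10 in all, crops included, and the job is handed in when it is done.

```bash
mkdir -p pics
cat > h.py <<'E'
from bench import manip
import numpy as np, cv2
def cam(n,f):
    c=manip.read_camera(n); cv2.imwrite('pics/'+f+'.png',c['pixels'][:,:,::-1]); np.savez('pics/'+f+'.npz',**{k:np.array(c[k]) for k in c}); return c
def ld(f): return np.load('pics/'+f+'.npz')
def back(c,uv,z):
    p=cv2.undistortPoints(np.array([[uv]],float),c['intrinsics'],c['D'])[0,0]
    R,t=c['R'],c['t']; d=R.T@np.array([p[0],p[1],1]); o=-R.T@t
    return o+d*(z-o[2])/d[2]
def proj(c,X): return cv2.projectPoints(np.array(X,float).reshape(-1,3),cv2.Rodrigues(c['R'])[0],c['t'],c['intrinsics'],c['D'])[0][:,0]
E
python3 - <<'E'
from h import *
np.set_printoptions(precision=3,suppress=True)
for n in ['scene','top']:
    c=cam(n,n+'0'); print(n,-c['R'].T@c['t'],c['R'][2])
s=manip.sense(); print({k:s[k] for k in ['t','tcp_pos','eef_rot','finger_gap','force']})
E
```

```text
scene [1.136 0.977 1.069] [-0.404 -0.701 -0.587]
top [ 0.246 -0.087  2.033] [ 0.157  0.003 -0.988]
{'t': 0.1, 'tcp_pos': array([0.24 , 0.55 , 0.222]), 'eef_rot': array([[-0.917,  0.399, -0.001],
       [ 0.399,  0.917, -0.002],
       [ 0.   , -0.002, -1.   ]]), 'finger_gap': 0.08778129172688005, 'force': array([-0.034,  1.202, -0.391])}
```

View pics/top0.png

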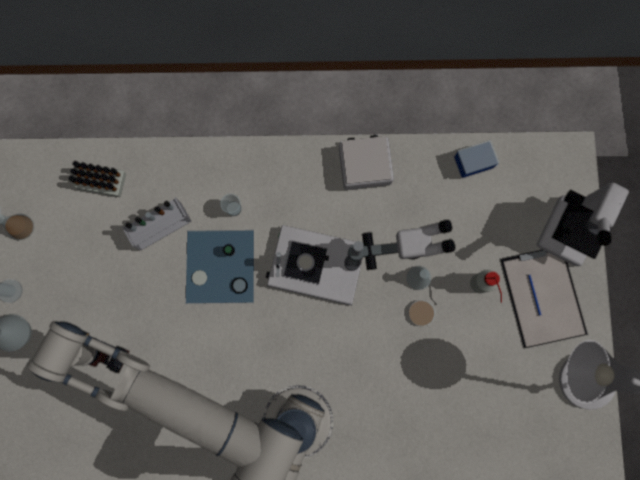

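View pics/scene0.png

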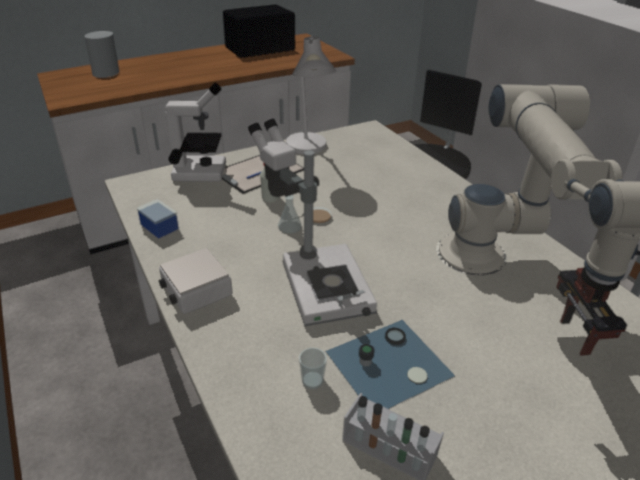

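Top view: the insert is at about (239,286), the white disc at (200,278), the eyepiece at (228,250) and the stage at about (305,263). Next I'll look at enlarged crops.

Run:
```python
from h import *
a=cv2.imread('pics/top0.png')[222:314,220:370]; a=cv2.resize(a,None,fx=5.3,fy=5.3,interpolation=cv2.INTER_CUBIC)
b=cv2.imread('pics/scene0.png')[235:360,270:430]; b=cv2.resize(b,None,fx=4.5,fy=4.5,interpolation=cv2.INTER_CUBIC)
cv2.imwrite('pics/topc.png',np.clip(a*1.6,0,255)); cv2.imwrite('pics/scc.png',np.clip(b*1.4,0,255)); 
c=ld('top0'); np.set_printoptions(precision=4,suppress=True)
for n,uv,z in [('ins',(239,286),.012),('stage',(305,263),.064),('disc',(200,278),.008),('eye',(228,250),.04)]: print(n,back(c,uv,z))
```

```text
ins [0.444  0.1935 0.012 ]
stage [ 0.5123 -0.0313  0.064 ]
disc [0.4734 0.3265 0.008 ]
eye [0.5631 0.2276 0.04  ][ WARN:0@0.034] global loadsave.cpp:1063 imwrite_ Unsupported depth image for selected encoder is fallbacked to CV_8U.
```

View pics/topc.png

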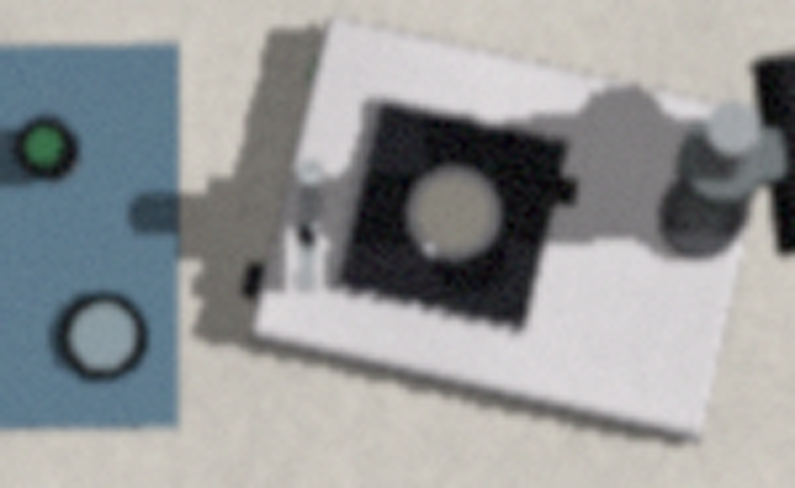

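View pics/scc.png

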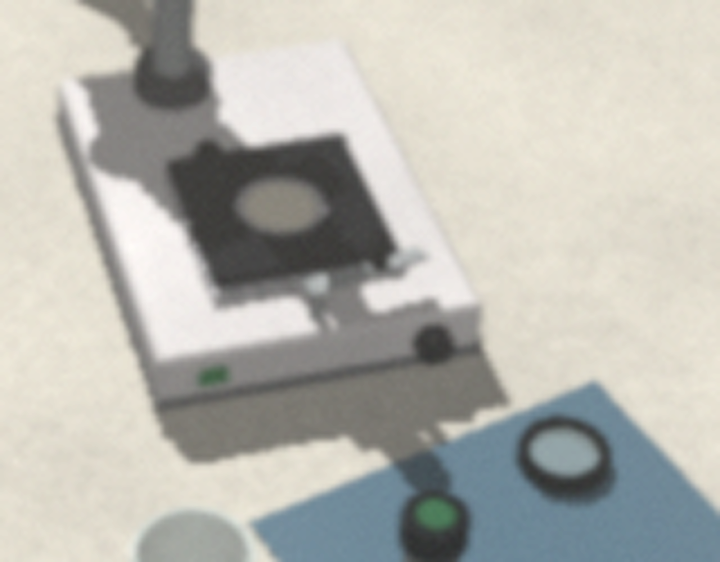

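Top crop: the insert's ring centre is at crop (100,336). The base corners are at (330,20), (255,330) and (697,435). The plate corners are at (372,100), (565,143), (523,328) and (340,290), with the window at (454,212). The clip strip runs down from about (308,170) to (303,290), so it is at about 1.57 rad.

Run:
```python
from h import *
np.set_printoptions(precision=4,suppress=True)
c=ld('top0'); g=lambda u,v,z: back(c,(u/5.3+220-.4,v/5.3+222-.4),z)
print('ins',g(100,336,.012))
tl,bl,br=g(330,20,.05),g(255,330,.05),g(697,435,.05)
print(tl,bl,br,np.linalg.norm(tl-bl),np.linalg.norm(br-bl))
a=[np.degrees(np.arctan2(*(tl-bl)[[1,0]])),np.degrees(np.arctan2(*(bl-br)[[1,0]]))-90]; print('yaw',a)
P=[g(*p,.064) for p in [(372,100),(565,143),(523,328),(340,290)]]
print('plate ctr',np.mean(P,0),'yaw',np.degrees(np.arctan2(*(P[0]-P[3])[[1,0]])),np.degrees(np.arctan2(*(P[1]-P[2])[[1,0]])),np.degrees(np.arctan2(*(P[0]-P[1])[[1,0]]))-90,np.degrees(np.arctan2(*(P[3]-P[2])[[1,0]]))-90,'win',g(454,212,.061))
y=np.radians(np.mean(a)); R=np.array([[np.cos(y),-np.sin(y)],[np.sin(y),np.cos(y)]])
o=bl[:2]-R@[-.105,.105]; print('stage_mid',o,(o2:=(tl[:2]-R@[.105,.105])),br[:2]-R@[-.105,-.185],'knob157',o+R@[-.042,.088])
w=manip.read_camera('wrist'); Rm=manip.sense()['eef_rot']; print('wristcam in tool',Rm.T@(-w['R'].T@w['t']-manip.sense()['tcp_pos']),Rm.T@w['R'][2],w['intrinsics'][0,0])
```

```text
ins [0.4474 0.1954 0.012 ]
[0.6429 0.0457 0.05  ] [0.4461 0.0932 0.05  ] [ 0.377  -0.1816  0.05  ] 0.2023841714291895 0.28329777679699997
yaw [np.float64(-13.561548028086104), np.float64(-14.11913815621456)]
plate ctr [ 0.5152 -0.0297  0.064 ] yaw -9.72490885531633 -13.466515142752867 -13.49839258409159 -12.531363457833095 win [ 0.5173 -0.0322  0.061 ]
stage_mid [ 0.523  -0.0339] [ 0.5158 -0.0311] [ 0.5232 -0.0271] knob157 [0.5032 0.0616]
wristcam in tool [ 0.0745 -0.0002 -0.1616] [-0.2705 -0.0002  0.9627] 357.2742409817399
```

```bash
python3 -m crank '[1,0.0207,-0.0355,0,0.096,1,0.0207,-0.0355,0,0.096,1,0.0207,-0.0355,0,0.096,1,0.0207,-0.0355,0,0.096,1,0.0207,-0.0355,0,0.096,1,0.0207,-0.0355,0,0.096,1,0.0207,-0.0355,0,0.096,1,0.0207,-0.0355,0,0.096,1,0.0207,-0.0355,0,0.096,1,0.0207,-0.0355,0,0.096]' 5; python3 -m crank '[1,0,0,0,0,1,0,0,0,0,1,0,0,0,0]'
python3 - <<'E'
from h import *
np.set_printoptions(precision=4,suppress=True)
c=cam('wrist','w1'); s=manip.sense(); print(s['tcp_pos'],s['eef_rot'],proj(c,[[.4474,.1954,.012]]))
E
```

```text
t: 0.98
tcp_pos: [0.447, 0.1932, 0.2225]
eef_rot: [[-0.85, -0.526, 0.0], [-0.526, 0.85, 0.0], [-0.0, 0.0, -1.0]]
force: [-0.3, 1.2, 0.0]
finger_gap: 0.0878
finger_force: 0.0
t: 1.23
tcp_pos: [0.4464, 0.1953, 0.2224]
eef_rot: [[-0.854, -0.52, -0.001], [-0.52, 0.854, 0.0], [0.0, 0.001, -1.0]]
force: [0.2, 0.3, -0.2]
finger_gap: 0.0878
finger_force: 0.0
[0.4461 0.1959 0.2225] [[-0.8532 -0.5216 -0.0006]
 [-0.5216  0.8532  0.0004]
 [ 0.0003  0.0006 -1.    ]] [[314.4341 207.0104]]
```

View pics/w1.png

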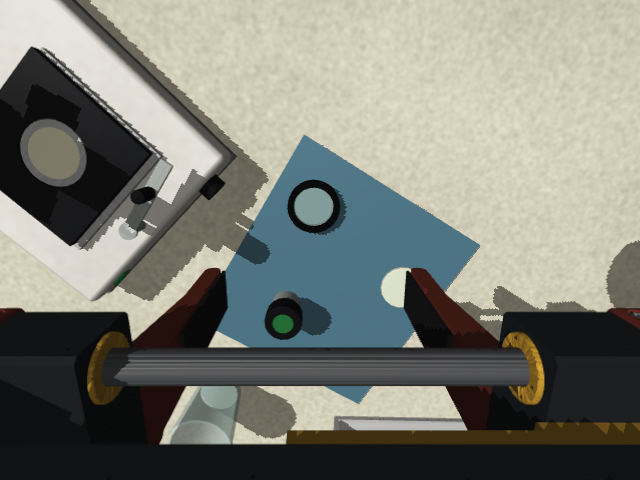

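The insert is at (314,206), which matches the prediction of (314,207). The wrist view shows the window at (53,152) and the knob at (145,195). Descending now.

```bash
python3 -m crank '[1,0.0013,-0.0004,-0.04,0,1,0,0,-0.04,0,1,0,0,-0.04,0,1,0,0,-0.04,0,1,0,0,-0.03,0,1,0,0,-0.015,0,1,0,0,0,0,1,0,0,0,0]'
python3 - <<'E'
from h import *
np.set_printoptions(precision=4,suppress=True)
c=ld('w1')
print('win',back(c,(53,152),.061),'knob',back(c,(143,196),.09))
E
```

```text
t: 1.95
tcp_pos: [0.4468, 0.1959, 0.0172]
eef_rot: [[-0.852, -0.524, -0.002], [-0.524, 0.852, -0.0], [0.002, 0.001, -1.0]]
force: [-0.0, -0.5, 0.5]
finger_gap: 0.0879
finger_force: 0.0
win [ 0.5165 -0.0319  0.061 ] knob [0.4999 0.061  0.09  ]
```

```bash
python3 -m crank '[1,0.0005,-0.0003,-0.010,0,1,0,0,0,0,0.5,0,0,0,0,0.5,0,0,0,0,0.5,0,0,0,0,0.5,0,0,0,0,0.5,0,0,0,0,0.5,0,0,0,0]' 8;  python3 -m crank '[0.5,0,0,0,0,0.5,0,0,0,0,0.5,0,0,0,0]'
```

```text
t: 2.62
tcp_pos: [0.4486, 0.1944, 0.008]
eef_rot: [[-0.853, -0.522, 0.001], [-0.522, 0.853, 0.0], [-0.001, -0.0, -1.0]]
force: [0.1, 1.0, 1.6]
finger_gap: 0.0555
finger_force: 8.0
t: 2.87
tcp_pos: [0.4486, 0.1944, 0.008]
eef_rot: [[-0.853, -0.522, 0.001], [-0.522, 0.853, 0.0], [-0.001, -0.0, -1.0]]
force: [-0.9, -0.9, 2.8]
finger_gap: 0.0554
finger_force: 8.0
```

```bash
python3 -m crank '[0.5,0,0,0.01,0,0.5,0,0,0.037,0,0.5,0,0,0.037,0,0.5,0,0,0.037,0,0.5,0,0,0,0]' 10;  python3 -m crank '[0.5,0.011,-0.02,0,0,0.5,0.016,-0.03,0,0,0.5,0.018,-0.033,0,0,0.5,0.018,-0.033,0,0,0.5,0.018,-0.033,0,0,0.5,0.016,-0.03,0,0,0.5,0.0144,-0.0214,0,0,0.5,0,0,0,0,0.5,0,0,0,0]'
python3 - <<'E'
from h import *
np.set_printoptions(precision=4,suppress=True)
c=cam('wrist','w2'); s=manip.sense(); print(s['tcp_pos'],s['finger_gap'],proj(c,[[.5167,-.032,.061],s['tcp_pos']]))
E
```

```text
t: 3.28
tcp_pos: [0.4514, 0.1955, 0.1379]
eef_rot: [[-0.853, -0.522, 0.012], [-0.522, 0.853, 0.004], [-0.013, -0.003, -1.0]]
force: [1.9, 0.4, 0.5]
finger_gap: 0.0553
finger_force: 10.0
t: 4.03
tcp_pos: [0.5597, -0.007, 0.128]
eef_rot: [[-0.854, -0.52, -0.002], [-0.52, 0.854, 0.0], [0.001, 0.001, -1.0]]
force: [-0.4, 0.3, -1.1]
finger_gap: 0.0551
finger_force: 10.0
[ 0.5594 -0.006   0.1282] 0.0554046854282525 [[316.1818 173.5449]
 [316.6885 290.932 ]]
```

View pics/w2.png

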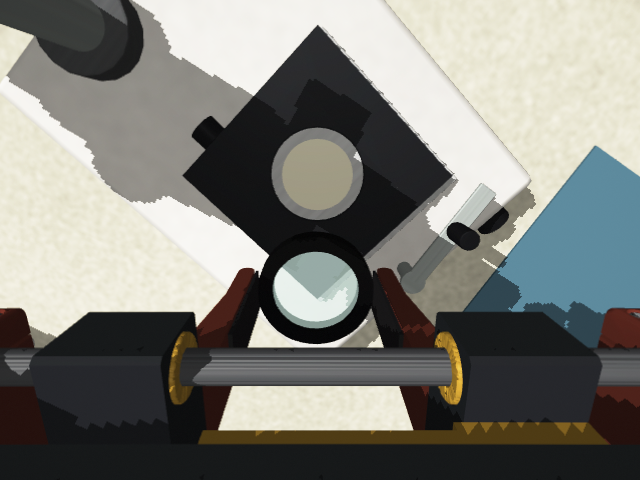

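The recess rim spans columns 271–363 and rows 127–220, giving a centre of about (317.3,173.5). The held disc's outline spans columns 258–374 and rows 231–344. The knob top is at about (457,232).

Run:
```python
from h import *
np.set_printoptions(precision=4,suppress=True)
c=ld('w2'); im=c['pixels']
t=np.array([.5594,-.006,.1282])
for z in (.127,.132): print('disc',z,back(c,(316,287.7),z)-t)
print('rec',back(c,(317.3,173.5),.064),back(c,(317,174),.061))
print('knobtop',back(c,(457,232),.0975),'post',back(c,(405,268),.08),'tip',back(c,(489,190),.0755))
for p in [(271.5,173.5),(363.3,173.5),(317.3,127),(317.3,220)]: print(back(c,p,.064))
th=np.linspace(0,2*np.pi,400); x=.0280
for dx in (-.002,0,.002):
  C=t+dx*np.array([.853,.522,0])
  q=np.vstack([proj(c,C+np.c_[x*np.cos(th),x*np.sin(th),0*th+z]) for z in (.004,-.006)])
  print(dx,q.min(0),q.max(0))
```

```text
disc 0.127 [-0.0008 -0.0009 -0.0012]
disc 0.132 [-0.0027 -0.0021  0.0038]
rec [ 0.516  -0.0316  0.064 ] [ 0.5167 -0.0314  0.061 ]
knobtop [0.5002 0.0498 0.0975] post [0.5362 0.045  0.08  ] tip [0.4698 0.0611 0.0755]
[ 0.531  -0.0561  0.064 ]
[ 0.5011 -0.007   0.064 ]
[ 0.4922 -0.0461  0.064 ]
[ 0.5416 -0.016   0.064 ]
-0.002 [258.1881 228.7198] [375.1772 342.0709]
0 [258.3774 232.6931] [375.0001 345.5864]
0.002 [258.5655 236.6419] [374.8242 349.081 ]
```

```bash
python3 -m crank '[0.5,-0.01,-0.006,0,0,0.5,-0.016,-0.0095,0,0,0.5,-0.0164,-0.0096,0,0,0.5,0,0,-0.02,0,0.5,0,0,-0.02,0,0.5,0,0,-0.01,0,0.5,0,0,0,0,0.5,0,0,0,0,0.5,0,0,0,0]'
```

```text
t: 4.83
tcp_pos: [0.5179, -0.0306, 0.0798]
eef_rot: [[-0.852, -0.523, 0.001], [-0.523, 0.852, -0.0], [-0.001, -0.001, -1.0]]
force: [-0.7, 0.8, -1.1]
finger_gap: 0.0557
finger_force: 10.0
```

```bash
python3 -m crank '[0.5,-0.0005,-0.0003,-0.002,0,0.5,0,0,-0.002,0,0.5,0,0,-0.002,0,0.5,0,0,0,0]';python3 -m crank '[0.5,0,0,-0.001,0,0.5,0,0,-0.001,0,0.5,0,0,0,0]';python3 -m crank '[0.5,0,0,-0.001,0,0.5,0,0,-0.001,0,0.5,0,0,0,0]'
```

```text
t: 5.17
tcp_pos: [0.5168, -0.0314, 0.0724]
eef_rot: [[-0.853, -0.522, -0.0], [-0.522, 0.853, 0.0], [0.0, 0.0, -1.0]]
force: [-0.1, -0.2, -0.9]
finger_gap: 0.0554
finger_force: 10.0
t: 5.42
tcp_pos: [0.5168, -0.0314, 0.0704]
eef_rot: [[-0.853, -0.522, -0.0], [-0.522, 0.853, 0.0], [0.0, 0.0, -1.0]]
force: [-0.3, 0.2, -1.0]
finger_gap: 0.055
finger_force: 10.0
t: 5.67
tcp_pos: [0.5168, -0.0314, 0.0684]
eef_rot: [[-0.853, -0.522, -0.0], [-0.522, 0.853, 0.0], [0.0, 0.0, -1.0]]
force: [0.4, 0.7, -2.0]
finger_gap: 0.0552
finger_force: 10.0
```

```bash
python3 -m crank '[0.5,0,0,-0.0007,0,0.5,0,0,0,0]';python3 -m crank '[0.5,0,0,-0.0007,0,0.5,0,0,0,0]'
```

```text
t: 5.83
tcp_pos: [0.5169, -0.0314, 0.0678]
eef_rot: [[-0.853, -0.522, -0.0], [-0.522, 0.853, 0.0], [0.0, 0.0, -1.0]]
force: [0.1, 0.5, -1.4]
finger_gap: 0.0549
finger_force: 10.0
t: 6.0
tcp_pos: [0.5169, -0.0314, 0.0671]
eef_rot: [[-0.853, -0.522, -0.0], [-0.522, 0.853, 0.0], [0.0, 0.0, -1.0]]
force: [0.2, 0.6, -1.1]
finger_gap: 0.0557
finger_force: 10.0
```

```bash
python3 -m crank '[0.5,0,0,-0.0006,0,0.5,0,0,0,0]';python3 -m crank '[0.5,0,0,-0.0006,0,0.5,0,0,0,0]'
```

```text
t: 6.17
tcp_pos: [0.517, -0.0314, 0.067]
eef_rot: [[-0.853, -0.522, 0.0], [-0.522, 0.853, -0.0], [-0.0, -0.0, -1.0]]
force: [0.0, 1.3, 1.8]
finger_gap: 0.0554
finger_force: 10.0
t: 6.33
tcp_pos: [0.517, -0.0314, 0.0669]
eef_rot: [[-0.853, -0.522, 0.0], [-0.522, 0.853, -0.0], [-0.0, -0.0, -1.0]]
force: [-3.0, 0.1, 4.6]
finger_gap: 0.0556
finger_force: 10.0
```

It made contact at TCP z 0.067, which is the predicted seated height. I'll release, rise and check with a picture.

```bash
python3 -m crank '[0.5,0,0,0.0006,0,0.7,0,0,0,0,0.8,0,0,0,0,0.8,0,0,0,0,0.8,0,0,0,0]'; python3 -m crank '[0.8,0,0,0.01,0,0.8,0,0,0.03,0,0.8,0.018,0.012,0.03,0,0.8,0.018,0.012,0,0,0.8,0,0,0,0,0.8,0,0,0,0]'
python3 - <<'E'
from h import *
np.set_printoptions(precision=4,suppress=True)
c=cam('wrist','w3')
th=np.linspace(0,2*np.pi,400)
for z in (.071,.074): 
  q=proj(c,np.c_[.5162+.028*np.cos(th),-.0316+.028*np.sin(th),0*th+z]); print(z,q.min(0),q.max(0))
E
```

```text
t: 6.75
tcp_pos: [0.5169, -0.0314, 0.0663]
eef_rot: [[-0.853, -0.522, -0.0], [-0.522, 0.853, 0.0], [0.0, 0.0, -1.0]]
force: [0.5, 0.0, -0.1]
finger_gap: 0.0701
finger_force: 0.0
t: 7.25
tcp_pos: [0.5533, -0.0071, 0.1371]
eef_rot: [[-0.852, -0.523, 0.0], [-0.523, 0.852, -0.0], [-0.0, -0.0, -1.0]]
force: [0.8, 0.0, 0.0]
finger_gap: 0.0703
finger_force: 0.0
0.071 [268.3419 136.4017] [356.3862 224.6569]
0.074 [267.7368 136.4466] [356.915  225.7968]
```

View pics/w3.png

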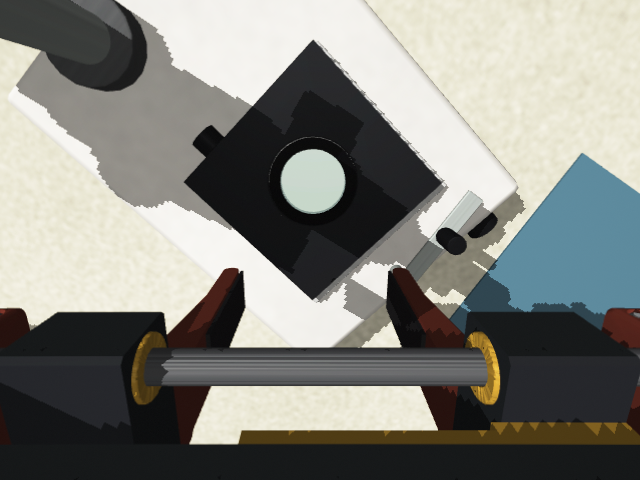

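The insert is seated: its ring is concentric with the recess at (313,181) and it is level. The knob spans (437–467, 227–255), with its top towards the outer lower right.

Run:
```python
from h import *
np.set_printoptions(precision=4,suppress=True)
c=ld('w3')
print('knobtop',back(c,(457,244),.0975),'foot',back(c,(446,236),.0755), 'w2top',back(ld('w2'),(470,240),.0975))
y=np.radians(-13.8); R=np.array([[np.cos(y),-np.sin(y)],[np.sin(y),np.cos(y)]])
C=np.array([np.mean([.523,.5158,.5232]),-.031])
q=lambda b:np.r_[C+R@b[:2],b[2]]
for a in (1.4,1.57,1.7):
  k=np.array([-.042*np.sin(a),.088-.042*np.cos(a)]); K=q(np.r_[k,.0865]); print(a,K,proj(c,[np.r_[K[:2],.0755],np.r_[K[:2],.0975]]).ravel())
print('post',proj(c,[q([0,.088,.0755])]), 'end0',q([0,.046,.08]))
im=cv2.imread('pics/w3.png')[170:320,360:540]; cv2.imwrite('pics/kc.png',cv2.resize(im,None,fx=4,fy=4,interpolation=cv2.INTER_CUBIC))
```

```text
knobtop [0.4997 0.0585 0.0975] foot [0.5002 0.0604 0.0755] w2top [0.5002 0.0589 0.0975]
1.4 [0.4998 0.0574 0.0865] [442.6347 233.1215 455.4473 243.1869]
1.57 [0.5009 0.0644 0.0865] [450.2868 239.948  463.7919 250.638 ]
1.7 [0.5025 0.0696 0.0865] [455.1138 245.9683 469.0307 257.2023]
post [[401.5404 281.9029]] end0 [0.5316 0.0137 0.08  ]
```

View pics/kc.png

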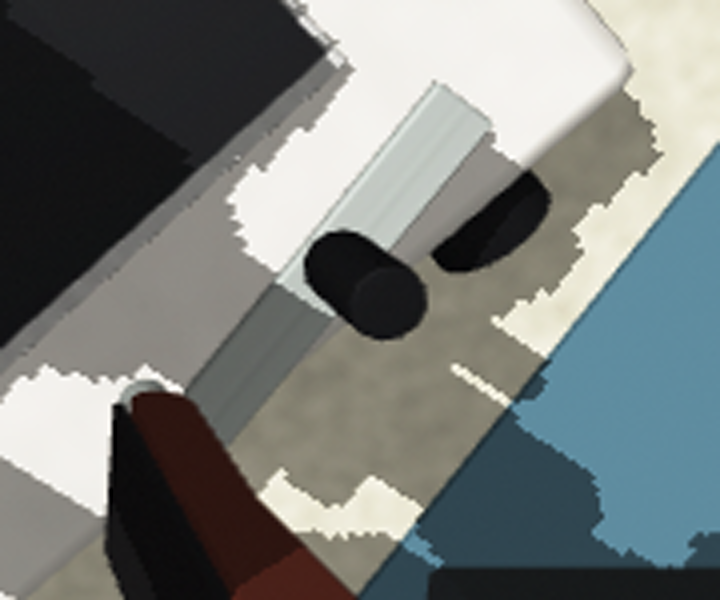

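Run:
```python
from h import *
np.set_printoptions(precision=4,suppress=True)
c=ld('w3'); g=lambda u,v,z: back(c,(u/4+360-.4,v/4+170-.4),z)
k=g(389,302,.0975); print(k)
a,b=g(462,105,.0755),g(208,415,.0755); print(a,b); d=(a-b)[:2]/np.linalg.norm((a-b)[:2])
print('dir deg',np.degrees(np.arctan2(d[1],d[0])))
p=k[:2]-.042*d; print('pivot',p,'tip-based',a[:2]-.068*d); 
y=np.radians(-13.8); print('end knob',p+.042*np.array([np.sin(y),-np.cos(y)]))
for t in np.radians(np.linspace(166.2-9,256.2,7)): print(np.degrees(t),p+.042*np.array([np.cos(t),np.sin(t)]))
s=manip.sense(); print(s['tcp_pos'])
```

```text
[0.5003 0.0588 0.0975]
[0.4695 0.0601 0.0755] [0.5331 0.0566 0.0755]
dir deg 176.90456286416892
pivot [0.5422 0.0566] tip-based [0.5374 0.0564]
end knob [0.5322 0.0158]
157.2 [0.5035 0.0728]
173.7 [0.5005 0.0612]
190.2 [0.5009 0.0491]
206.7 [0.5047 0.0377]
223.2 [0.5116 0.0278]
239.7 [0.521  0.0203]
256.2 [0.5322 0.0158]
[ 0.5525 -0.0074  0.1363]
```

```bash
python3 -m crank '[0.55,-0.0174,0.0221,0,0,0.55,-0.0174,0.0221,0,0,0.55,-0.0174,0.0221,0,0,0.55,0,0,0,0,0.55,0,0,0,0]'; python3 -m crank '[0.55,0,0,-0.02,0,0.55,0,0,-0.02,0,0.55,0,0,-0.013,0,0.55,0,0,0,0]'
```

```text
t: 7.72
tcp_pos: [0.4996, 0.0591, 0.1362]
eef_rot: [[-0.852, -0.523, -0.001], [-0.523, 0.852, -0.0], [0.001, -0.0, -1.0]]
force: [0.7, 0.0, 0.7]
finger_gap: 0.0479
finger_force: 0.0
t: 8.05
tcp_pos: [0.4989, 0.0578, 0.0797]
eef_rot: [[-0.854, -0.521, -0.006], [-0.521, 0.854, -0.001], [0.006, 0.003, -1.0]]
force: [-0.9, -0.3, -0.3]
finger_gap: 0.048
finger_force: 0.0
```

```bash
python3 -m crank '[0,0,0,0,0,0,0,0,0,0,0,0,0,0,0,0,0,0,0,0,0,0,0,0,0,0,0,0,0,0,0,0,0,0,0]' 4
```

```text
t: 8.63
tcp_pos: [0.5009, 0.059, 0.0842]
eef_rot: [[-0.853, -0.522, 0.001], [-0.522, 0.853, 0.0], [-0.001, -0.0, -1.0]]
force: [-0.4, 0.3, 2.1]
finger_gap: 0.0118
finger_force: 4.0
```

```bash
python3 -m crank '[0,0,-0.005,0,0,0,0.0004,-0.0049,0,0,0,0.0014,-0.0057,0,0,0,0.0024,-0.0057,0,0,0,0.0032,-0.0052,0,0,0,0.0037,-0.0047,0,0,0,0,0,0,0]'
```

```text
t: 9.22
tcp_pos: [0.5127, 0.0261, 0.0834]
eef_rot: [[-0.854, -0.521, 0.001], [-0.521, 0.854, -0.001], [0.0, -0.002, -1.0]]
force: [-0.5, -2.9, 0.9]
finger_gap: 0.0116
finger_force: 4.0
```

```bash
python3 -m crank '[0,0.0044,-0.004,0,0,0,0.005,-0.0035,0,0,0,0.0054,-0.0026,0,0,0,0.0058,-0.0019,0,0,0,0,0,0,0,0,0,0,0,0]'
```

```text
t: 9.72
tcp_pos: [0.533, 0.016, 0.0834]
eef_rot: [[-0.853, -0.522, 0.0], [-0.522, 0.853, 0.001], [-0.001, 0.0, -1.0]]
force: [-0.4, 2.2, -0.4]
finger_gap: 0.0116
finger_force: 4.0
```

```bash
python3 -m crank '[0,0.0015,-0.0003,0,0,0,0,0,0,0,0.5,0,0,0,0,0.5,0,0,0,0,0.5,0,0,0,0,0.5,0,0,0,0]'; python3 -m crank '[0.5,0,0,0.02,0,0.5,0,0,0.04,0,0.5,0.005,0.005,0.03,0,0.5,0.01,0.01,0,0,0.5,0,0,0,0,0.5,0,0,0,0]'
python3 - <<'E'
from h import *
c=cam('wrist','w4')
E
```

```text
t: 10.22
tcp_pos: [0.5343, 0.0151, 0.0837]
eef_rot: [[-0.853, -0.522, 0.001], [-0.522, 0.853, -0.001], [-0.001, -0.001, -1.0]]
force: [0.2, -0.4, -0.2]
finger_gap: 0.0353
finger_force: 0.0
t: 10.72
tcp_pos: [0.549, 0.0304, 0.1732]
eef_rot: [[-0.853, -0.523, -0.0], [-0.523, 0.853, -0.0], [0.0, -0.0, -1.0]]
force: [0.3, 0.1, -1.1]
finger_gap: 0.0438
finger_force: 0.0
```

View pics/w4.png

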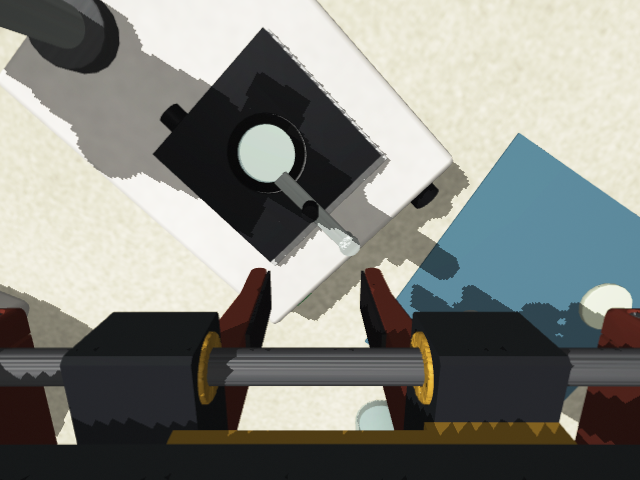

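The clip runs from its post at (347,243) over the insert's edge at (282,178), parallel to the plate's side. The insert, centred at (267,153), is still seated, and the gripper is clear.

Run:
```python
from h import *
c=ld('w4'); a,b=back(c,(347,243),.0755),back(c,(282,178),.0755)
print(np.degrees(np.arctan2(b[1]-a[1],b[0]-a[0]))%360,'expect 256.2')
print(manip.job_done())
```

```text
255.90538034817968 expect 256.2
the job is handed in; nothing more can be done
None
```

The glass insert is seated in the recess, the clip is swung over it to within about 1° of its stop by the camera, the gripper is clear of everything, and I handed the job in; no verdict came back.

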